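Slide a weld coupon into the jig's corner and screw the clamp down on it

TASK

Slide the flat practice coupon along the bed of the welding jig, without lifting it, until it is square and flush against both the back fence and the side fence, then screw the overhead clamp knob clockwise, turn after turn, all the way to its stop so that the clamp foot presses on the coupon. Leave the coupon flush and clamped, let go of everything, and leave the tools, containers and samples lying around where they are.

Things in the scene. Friction and masses are not known exactly. Their poses are not given: they have to be found in the camera images.
- jig: Welding jig fixed to the table: dark steel bed 290 mm (its x) by 360 mm (its y), top 20 mm above the table. Origin at table level; the bed spans x -145 to +145 and y -160 to +200 mm. x points away from the robot at yaw 0, z up. The clamp arm and screw, two fences and a torch rest stand on it; all jig x, y given here are in this frame.
- back_fence (a point): Middle of the back fence's face, on the bed: aluminium strip, face at jig x = 100 mm, from y = -100 to +100 mm, 12 mm thick, standing 10 mm above the bed.
- side_fence (a point): Middle of the side fence's face, on the bed: aluminium strip, face at jig y = 100 mm, from x = -20 to +80 mm, 12 mm thick, standing 10 mm above the bed.
- bridge_end (a point): Near end of the clamp's fixed grey arm (jig x = 30, y = 25 mm), at its top, 95 mm above the table. The arm is 34 mm wide and 20 mm thick and runs from here along jig +x to a grey post behind the back fence (x 116 to 142, y 5 to 45 mm). The clamp screw passes upright through the arm at x = 55, y = 25 mm.
- torch_rest (a point): Top of the torch rest, an upright steel pin with a rubber head 32 mm wide, fixed on the bed at jig x = 127, y = -115 mm, 102 mm above the table.
- jig_seat (a point): Point on the bed's top where the coupon's origin lies when the coupon is square and flush against both fences (jig x = 40, y = 25 mm, 20 mm above the table).
- coupon: The practice coupon: loose flat aluminium plate lying on the jig's bed, 120 mm (its x) by 150 mm (its y) by 12 mm thick, about 0.5 kg, with a dark weld bead (look only) along the middle parallel to its y. Origin at the centre of its underside. It starts up to 70 mm (jig -x) and 60 mm (jig -y) short of its seat, turned up to 0.3 rad. Too wide to grasp; push its edges.
- clamp_knob (a joint): Turn of the clamp knob in rad: 0 is fully raised, it grows as the knob is turned clockwise seen from above, up to a hard stop at 12.57 (two turns). It starts between 1.5 and 4. Each turn lowers knob, screw and foot together by 10 mm. It turns with about 0.06 N m of friction, stays where it is left, and needs some 0.1 N m at the end when the foot's spring is pressed.
- knob_grip (a point): Centre of the clamp knob: a black, finely ribbed round knob, 44 mm across and 30 mm high on a 14 mm upright screw above the arm. This point lies on the screw axis (jig x = 55, y = 25 mm), 15 mm above the knob's underside: 145 mm above the table when the joint reads 0 and 125 mm at the stop; its underside then stays 15 mm above the arm.
- clamp_foot: Sprung rubber foot under the arm, a disc 36 mm across and 10 mm thick that moves with the screw but does not turn. Origin at the centre of its underside, 50 mm above the table when the knob joint reads 0, so 18 mm above the coupon's top; it meets the coupon after about 1.8 turns and its 2.5 N/mm spring then yields about 2 mm up to the stop.
- magnet_square: Bystander: steel magnetic square, about 60 by 50 mm and 18 mm high, lying on the bed on the outer side of the side fence. Origin near the middle of its longer leg, underside.
- hammer: Bystander: hammer 190 mm long lying on the table beside the jig at its -y side. Origin at the underside.
- rod_can: Bystander: upright can 60 mm across and 90 mm high on the table just beyond the jig's -y side. Origin at the centre of its underside.
- tee_coupon: Bystander: T-shaped steel sample, 130 by 70 mm and 58 mm high, on the table. Origin at the centre of its underside.
- wire_brush: Bystander: brush 190 mm long, on the table. Origin at the underside.
- spray_bottle: Bystander: upright clear bottle 66 mm across and 170 mm high. Origin at the centre of its underside.
- pipe_piece: Bystander: upright piece of steel pipe 76 mm across and 70 mm high. Origin at the centre of its underside.

How it is judged:
On the way, in this order (a step that is already met when the one before it is completed fails the run):
1. the coupon is pushed square and flush into the corner of the two fences, with the clamp foot still off it (horizontal distance between coupon and jig_seat below 0.005 m and angle between the x axis of coupon and the x axis of jig, either way round below 0.035 rad and value of joint clamp_knob below 9 rad), for 0.2 s.
2. the clamp knob is screwed down to its stop (value of joint clamp_knob above 12.1 rad), for 0.2 s.
At the end, for the whole second after the job is handed in: The coupon lies at rest on the bed within 5 mm of its seat point and within 2 degrees of square to the jig, the knob is within half a radian of its stop (joint above 12.1) and the foot presses on the coupon with more than 3 N (horizontal distance between coupon and jig_seat below 0.005 m and angle between the x axis of coupon and the x axis of jig, either way round below 0.035 rad and value of joint clamp_knob above 12.1 rad and contact force between clamp_foot and coupon above 3 N and linear speed of coupon below 0.01 m/s); the robot touches nothing.
It fails at once if the coupon is lifted off the bed (z of coupon in the frame of jig above 0.035 m).
It fails at once if a tool, container or sample lying around is displaced by more than 30 mm (distance of any of magnet_square, hammer, rod_can, tee_coupon, wire_brush, spray_bottle, pipe_piece from where it was at the start of the episode above 0.03 m).
It also fails if it takes over 72 s, if anything falls off the work surface, if the arm or the gripper's body presses on something with over 40 N, if the wrist force passes 120 N, or if a joint passes its speed limit or range.

ROBOT

A 6-joint arm with a two-finger parallel gripper is mounted at the origin on the work surface. World frame = base frame: x ahead of the robot, y to its left, z up, the work surface at z = 0. Lengths are in m, angles in rad, forces in N, time in s.
With the tool pointing down it reaches from about 0.35 to 0.975 m from the base axis. Payload 4.9 kg.
Tool frame: the origin (TCP) lies between the finger pads; the fingertips stand 25 mm ahead of it and the grasp point (between the pads) lies 6 mm ahead of it; z points along the fingers, y is the line along which they close (so a half turn about z gives the same grasp; the last joint's range is limited). The gripper opens to 85 mm and grips with 20 to 120 N. Pads are 22 mm wide; open, the fingers measure 114 mm over their backs; the gripper's body (76 mm by 85 mm) begins 54 mm behind the grasp point. The pads swing forward as they close: fully open they stand 13 mm farther back than shut.
Start: joints at [-1.236, 0.053, 1.613, -0, 1.476, -0.119], TCP at [0.274, -0.562, 0.256] pointing down, gripper open.
Joint ranges: [-3.01, 3.01], [-1.01, 2.22], [0.06, 2.58], [-1.02, 4.17], [0.09, 2.62], [-3.14, 3.14]. Speed limits (rad/s): [2.57, 2.57, 3.14, 3.14, 3.14, 3.14].

INTERFACE

Orientations are given as a unit quaternion [w, x, y, z].
In Python, from plant import manip gives the robot as it stands.
- The arm moves only by the shell command python3 -m inch 'ROWS'. ROWS is JSON, a list of rows, each a list of 3 entries, a list of its own where there are three numbers: the shift along the tool's x, y, z in m, then the turn, a rotation vector about the tool's x, y, z in rad, then the opening, from 0 (shut) to 1 (fully open). A call has 1 to 8 rows; each row shifts and turns the commanded pose from where the row before left it, along the tool's axes as they then stand; what a row does not reach is not made up. A row lasts 1/10 s, in which the tool goes at most 50 mm and 8.59 degrees, less where a joint would pass 70% of its speed; a pose out of reach is approached as far as the arm can. A call with a gripper value outside its range is refused whole. The fingers move at their own pace and stop on an object; the grip force is fixed at half the most. Time passes only in rows, so rows that do not move let the fingers close. It gives the time, the measured TCP pose, the force, the opening and the grip force at its end, in the units of the state.
- manip.state(): the state, without advancing time (a new reading comes with each control period).
- manip.grab_frame(name): name is "scene" or "top" or "wrist"; returns (picture, depth): 400x640x3 uint8, red, green, blue; 400x640 float32, m along the optical axis (not along the pixel's ray), 0 where there is no reading.
- manip.camera_params(name): a dict with "camera_matrix" (3x3 intrinsics, pixels), "k1" (the pictures are not rectified: a ray, as slopes to the right and down, at radius r is drawn at 1 + k1 r^2 times it, then the intrinsics apply), "rvec" (rotation vector, rad) and "tvec" (3), from world to camera coordinates, as OpenCV has them. Camera axes: x right, y down, z forward; pixel columns grow to the right and rows downward; lengths in m; the calibration is good to about 2 mm. A picture is of the moment at which its call begins: read the wrist's pose just before it. camera_params takes no time and is no camera call; for the wrist camera it gives the pose at the moment of the call.
- manip.job_done(): hands the job in; it is judged then, once.
Trained networks look in the newest picture that a camera, given by its name, has taken for a name from the list of things; names that differ only in an ending like _2 or _b are one class to them, and where a whole thing is asked for, a point or a joint stands for the part that bears it (a point fixed in the world has none). Each returns a list of dicts, best first, with "score" (0 to 1); they miss things now and then, are a little off and sometimes report something else, mostly with a low value. They report only what shows in the picture. A call takes as long as a camera call.
- manip.look_for(camera, label): "point" ([x, y, z] in m, in world coordinates, good to about 4 mm: the middle of the surface that is visible of it).
The state is a dict: "time": time; "joint_pos": joint angles; "joint_vel": joint speeds; "joint_efforts": joint torques, N m; "tool_pos": TCP position; "tool_rot": TCP orientation; "contact_force": force on the tool from outside, world axes, zero at the start; "ft_torque": the same for the moment, N m; "gripper_width": opening from 0.0 (shut) to 1.0 (fully open); "grasp_force": force on a finger pad.
Only numpy, scipy, OpenCV 4.12 (cv2) and the standard library are available. Lean on these libraries where they do the work, as an engineer would, in place of code of your own. Each camera call takes 0.05 s, during which the arm holds its last target. There are 200 camera calls.

## Working session

There is one attempt and no reset: what is moved stays moved. The work goes in short steps, Python scripts to look and compute and a shell command to move; the robot and the scene stay as the last step left them, time stands still between calls to the robot, and variables do not carry over. Pictures are saved under pics/ and viewed, at most 10 in all, crops included, and the job is handed in when it is done.

```bash
mkdir -p pics; ls
cat > h.py <<'E'
import numpy as np, cv2
from plant import manip
from scipy.spatial.transform import Rotation as R
def cloud(name, dep):
    p=manip.camera_params(name); K=np.array(p["camera_matrix"]); k1=p["k1"]
    h,w=dep.shape; u,v=np.meshgrid(np.arange(w),np.arange(h))
    pts=np.stack([u,v],-1).reshape(-1,1,2).astype(float)
    n=cv2.undistortPoints(pts,K,np.array([k1,0,0,0.])).reshape(h,w,2)
    c=np.dstack([n*dep[...,None],dep])
    Rm=cv2.Rodrigues(np.array(p["rvec"],float))[0]; t=np.array(p["tvec"]).ravel()
    return (c-t)@Rm
def project(name,P):
    p=manip.camera_params(name)
    return cv2.projectPoints(np.array(P,float).reshape(-1,3),np.array(p["rvec"],float),np.array(p["tvec"],float),np.array(p["camera_matrix"]),np.array([p["k1"],0,0,0.]))[0].reshape(-1,2)
def save(name,img): cv2.imwrite("pics/"+name+".png",img[...,::-1])
E
python3 - <<'E'
from h import *
img,d=manip.grab_frame("top"); save("top1",img); np.save("top1.npy",cloud("top",d))
for l in ["jig","coupon","back_fence","side_fence","bridge_end","torch_rest","knob_grip","magnet_square","hammer","rod_can","tee_coupon","wire_brush","spray_bottle","pipe_piece"]:
    print(l,[(np.round(x["point"],3).tolist(),round(x["score"],2)) for x in manip.look_for("top",l)[:2]])
s=manip.state(); print(s["time"],s["tool_pos"],s["tool_rot"],s["contact_force"])
E
```

```text
pics
jig [([0.6, 0.073, 0.018], 0.58), ([0.639, 0.058, 0.154], 0.22)]
coupon [([0.572, 0.044, 0.032], 0.97)]
back_fence [([0.596, 0.076, 0.023], 0.94), ([0.599, 0.447, 0.109], 0.67)]
side_fence [([0.6, 0.074, 0.02], 0.97)]
bridge_end [([0.601, 0.071, 0.019], 0.93), ([0.374, 0.44, 0.01], 0.25)]
torch_rest [([0.603, 0.072, 0.016], 0.56)]
knob_grip [([0.638, 0.056, 0.152], 0.6), ([0.599, 0.072, 0.019], 0.52)]
magnet_square [([0.542, 0.209, 0.036], 0.67)]
hammer [([0.466, -0.14, 0.026], 0.72)]
rod_can []
tee_coupon [([0.374, 0.441, 0.006], 0.75)]
wire_brush [([0.411, -0.465, 0.019], 0.95)]
spray_bottle [([0.598, 0.447, 0.108], 0.77)]
pipe_piece [([0.638, -0.457, 0.046], 0.68)]
0.75 [ 0.27398459 -0.56173915  0.25636693] [3.89436115e-05 9.74370598e-01 2.24948739e-01 2.52753324e-06] [-0.33120074 -0.11899012  0.78334245]
```

View pics/top1.png

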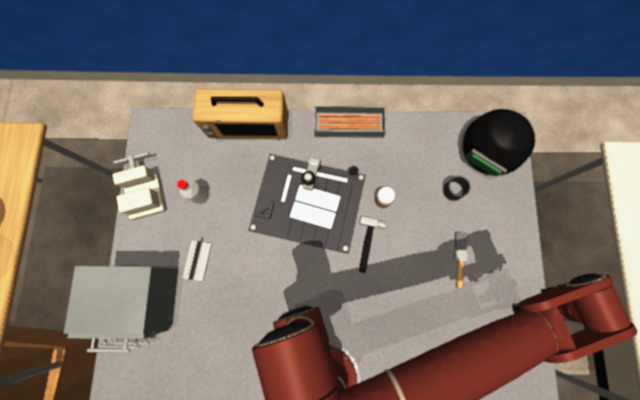

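The top view shows the jig bed around pixels (310,200), turned by about -0.2 rad. The coupon is at (315,207), the knob at (309,178) and the can at (385,196). Next I'll fit the jig from depth.

Run:
```python
from h import *
c=np.load("top1.npy"); m=(c[...,2]>0.012)&(c[...,2]<0.06)&(abs(c[...,0]-0.6)<0.25)&(abs(c[...,1]-0.07)<0.27)
n,l,st,ce=cv2.connectedComponentsWithStats(m.astype(np.uint8)); k=l[200,290]; print(k,st[:6].tolist())
P=c[l==k][:,:2].astype(np.float32); r=cv2.minAreaRect(P); print(r)
# knob
m=(c[...,2]>0.12)&(abs(c[...,0]-0.638)<0.04)&(abs(c[...,1]-0.056)<0.04); q=c[m]; print(len(q),q.mean(0),q.min(0),q.max(0))
print(manip.camera_params("wrist")); s=manip.state(); print(R.from_quat(s["tool_rot"],scalar_first=True).as_matrix().round(3))
```

```text
3 [[0, 0, 640, 400, 247153], [233, 129, 55, 10, 233], [314, 128, 69, 9, 385], [248, 154, 117, 99, 7680], [375, 194, 10, 13, 40], [359, 216, 25, 55, 509]]
((0.5869434475898743, 0.06680239737033844), (0.35987332463264465, 0.2909693717956543), 77.89388275146484)
176 [0.6380461  0.05952622 0.15229434] [0.61808757 0.03663252 0.12779745] [0.66543198 0.08203052 0.16322272]
{'camera_matrix': array([[303.97722043,   0.        , 323.09375052],
       [  0.        , 303.97722043, 198.88100702],
       [  0.        ,   0.        ,   1.        ]]), 'k1': -0.038792254624360166, 'rvec': array([-2.46719886,  1.54186307,  0.20373783]), 'tvec': array([-0.6258305 , -0.03232067,  0.37855338])}
[[ 0.899  0.438  0.   ]
 [ 0.438 -0.899 -0.   ]
 [-0.     0.    -1.   ]]
```

```bash
cat >> h.py <<'E'
JX,JY,JW=0.5827,0.0472,-0.211
def j2w(x,y,z=0):  # jig mm -> world m
    c,s=np.cos(JW),np.sin(JW); return np.array([JX+(c*x-s*y)/1e3,JY+(s*x+c*y)/1e3,z/1e3])
def w2j(P):
    P=np.asarray(P,float); c,s=np.cos(JW),np.sin(JW); dx,dy=P[...,0]-JX,P[...,1]-JY
    return np.stack([(c*dx+s*dy)*1e3,(-s*dx+c*dy)*1e3,P[...,2]*1e3],-1)
def go(target,yaw):  # tool-frame shift (mm) from current measured pose to world target, and turn about tool z
    s=manip.state(); Q=R.from_quat(s["tool_rot"],scalar_first=True); M=Q.as_matrix()
    now=np.arctan2(M[1,0],M[0,0])
    print("t",round(s["time"],2),"tcp",np.round(s["tool_pos"],4),"jig",w2j(s["tool_pos"]).round(1),"yaw",round(now,3),"q",np.round(s["joint_pos"],2),"F",np.round(s["contact_force"],1),"w",round(s["gripper_width"],3),"g",round(s["grasp_force"],1),"tilt",M[:2,2].round(3))
    print("shift mm tool",(M.T@(np.array(target)-s["tool_pos"])*1e3).round(1),"turn about tool z",round((now-yaw+np.pi)%(2*np.pi)-np.pi,3))
E
python3 - <<'E'
from h import *
s=manip.state(); p=manip.camera_params("wrist"); Rm=cv2.Rodrigues(p["rvec"])[0]; C=-Rm.T@p["tvec"]
M=R.from_quat(s["tool_rot"],scalar_first=True).as_matrix()
print("cam in tool",M.T@(C-s["tool_pos"]),"axes in tool\n",(M.T@Rm.T).round(2))
print(np.c_[project("top",j2w(40,-180))],j2w(40,25),j2w(-80,25))
go(j2w(-70,20,400),1.36)
E
```

```text
cam in tool [ 0.06792663  0.00035294 -0.1182636 ] axes in tool
 [[ 0.   -0.97 -0.26]
 [ 1.   -0.    0.  ]
 [-0.   -0.26  0.97]]
[[364.31812628 203.73561148]] [0.62704882 0.06326804 0.        ] [0.50971019 0.08840058 0.        ]
t 0.75 tcp [ 0.274  -0.5617  0.2564] jig [-174.3 -660.1  256.4] yaw 0.454 q [-1.24  0.05  1.61 -0.    1.48 -0.12] F [-0.3 -0.1  0.8] w 0.999 g 0.0 tilt [ 0. -0.]
shift mm tool [ 501.7 -470.9 -143.7] turn about tool z -0.906
```

```bash
python3 -m inch '[[[0.033,-0.031,-0.010],[0,0,0],0],[[0.033,-0.031,-0.010],[0,0,0],0],[[0.033,-0.031,-0.010],[0,0,0],0],[[0.033,-0.031,-0.010],[0,0,0],0],[[0.033,-0.031,-0.010],[0,0,0],0],[[0.033,-0.031,-0.010],[0,0,0],0],[[0.033,-0.031,-0.010],[0,0,0],0],[[0.033,-0.031,-0.010],[0,0,0],0]]'
python3 -m inch '[[[0.033,-0.031,-0.010],[0,0,0],0],[[0.033,-0.031,-0.010],[0,0,0],0],[[0.033,-0.031,-0.010],[0,0,0],0],[[0.033,-0.031,-0.010],[0,0,0],0],[[0.033,-0.031,-0.010],[0,0,0],0],[[0.033,-0.031,-0.010],[0,0,0],0],[[0.033,-0.031,-0.010],[0,0,0],0]]'
python3 -m inch '[[[0,0,0],[0,0,-0.148],0],[[0,0,0],[0,0,-0.148],0],[[0,0,0],[0,0,-0.148],0],[[0,0,0],[0,0,-0.148],0],[[0,0,0],[0,0,-0.148],0],[[0,0,0],[0,0,-0.148],0],[[0,0,0],[0,0,-0.148],0],[[0,0,0],[0,0,-0.148],0]]'
python3 -m inch '[[[0,0,0],[0,0,-0.148],0],[[0,0,0],[0,0,-0.148],0],[[0,0,0],[0,0,-0.148],0],[[0,0,0],[0,0,-0.148],0],[[0,0,0],[0,0,-0.148],0],[[0,0,0],[0,0,-0.148],0],[[0,0,0],[0,0,-0.148],0],[[0,0,0],[0,0,-0.148],0]]'
python3 - <<'E'
from h import *
go(j2w(-70,20,400),2.93)
img,d=manip.grab_frame("wrist"); save("w1",img); np.save("w1.npy",cloud("wrist",d)); np.save("w1i.npy",img)
for l in ["coupon","back_fence","side_fence","bridge_end","torch_rest","knob_grip","rod_can","hammer"]:
    print(l,[(np.round(x["point"],3).tolist(),w2j(x["point"]).round().tolist(),round(x["score"],2)) for x in manip.look_for("wrist",l)[:1]])
E
```

```text
time: 1.55
tool_pos: [0.4028, -0.2213, 0.337]
tool_rot: [0.0, 0.974, 0.225, 0.0]
contact_force: [0.8, -0.4, 0.4]
gripper_width: -0.002
grasp_force: 0.0
time: 2.25
tool_pos: [0.5153, 0.0752, 0.407]
tool_rot: [0.0, 0.974, 0.225, 0.0]
contact_force: [0.9, -1.0, -0.5]
gripper_width: 0.001
grasp_force: 0.0
time: 3.05
tool_pos: [0.515, 0.0732, 0.4064]
tool_rot: [0.0, 0.681, 0.732, 0.0]
contact_force: [0.1, 0.4, -0.0]
gripper_width: -0.001
grasp_force: 0.0
time: 3.85
tool_pos: [0.515, 0.0732, 0.4064]
tool_rot: [0.0, 0.156, 0.988, 0.0]
contact_force: [0.7, 0.2, 0.3]
gripper_width: 0.003
grasp_force: 0.0
t 3.85 tcp [0.515  0.0732 0.4064] jig [-71.7  11.3 406.4] yaw 2.828 q [-0.   -0.24  1.64  0.    1.74 -1.26] F [0.7 0.2 0.3] w 0.003 g 0.0 tilt [0. 0.]
shift mm tool [-0.8  8.9  6.4] turn about tool z -0.102
coupon [([0.563, 0.041, 0.032], [-18.0, -11.0, 32.0], 0.81)]
back_fence [([0.559, 0.112, 0.02], [-37.0, 58.0, 20.0], 0.82)]
side_fence [([0.562, 0.109, 0.016], [-33.0, 57.0, 16.0], 0.78)]
bridge_end [([0.562, 0.107, 0.02], [-32.0, 54.0, 20.0], 0.79)]
torch_rest [([0.56, 0.106, 0.02], [-35.0, 53.0, 20.0], 0.93)]
knob_grip [([0.558, 0.108, 0.02], [-37.0, 55.0, 20.0], 0.69)]
rod_can [([0.589, -0.184, 0.082], [54.0, -224.0, 82.0], 0.63)]
hammer [([0.457, -0.137, 0.026], [-84.0, -206.0, 26.0], 0.78)]
```

View pics/w1.png

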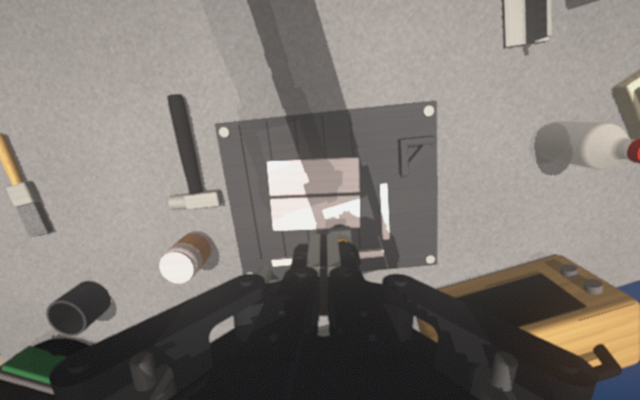

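The wrist view shows the bed with screws near (224,131), (429,110), (431,259). The coupon is at about (267..361, 157..231), the side fence at (385,210) and the back fence ends at (281,262) and (370,254). Now I'll fit the coupon and the jig from depth.

Run:
```python
from h import *
c=np.load("w1.npy"); img=np.load("w1i.npy").astype(int); g=img.min(2)
j=w2j(c)
bed=(c[...,2]>0.012)&(c[...,2]<0.04)&(abs(j[...,0])<170)&(j[...,1]>-185)&(j[...,1]<225)
n,l,st,_=cv2.connectedComponentsWithStats(bed.astype(np.uint8)); k=1+np.argmax(st[1:,4]); B=(l==k)
print("bed jig extent",[np.percentile(j[B][:,a],[.5,99.5]).round(1) for a in (0,1)],"z",np.median(c[B][:,2]))
r=cv2.minAreaRect(c[B][:,:2].astype(np.float32)); print("bed rect",r)
# coupon
m=(c[...,2]>0.027)&(c[...,2]<0.038)&(j[...,0]<95)&(j[...,1]<92)&(abs(j[...,1])<140)
n,l,st,_=cv2.connectedComponentsWithStats(m.astype(np.uint8)); k=1+np.argmax(st[1:,4]); P=j[l==k][:,:2].astype(np.float32)
print(st[k],"coupon rect jig",cv2.minAreaRect(P),cv2.boxPoints(cv2.minAreaRect(P)).round(1).tolist(),"z",np.median(c[l==k][:,2]))
for nm,mm in [("side",(c[...,2]>0.024)&(c[...,2]<0.036)&(j[...,1]>92)&(j[...,1]<125)&(j[...,0]<110)&(j[...,0]>-60)),("back",(c[...,2]>0.024)&(c[...,2]<0.036)&(j[...,0]>90)&(j[...,0]<120))]:
    q=j[mm]; print(nm,len(q),np.percentile(q,[2,50,98],axis=0).round(1).tolist())
```

```text
bed jig extent [array([-142.1,  141.7]), array([-156.6,  198.9])] z 0.021176491831347188
bed rect ((0.5884358286857605, 0.06711950898170471), (0.36106303334236145, 0.28997617959976196), 78.1015396118164)
[ 267  157   93   73 6196] coupon rect jig ((-11.061195373535156, -8.5126953125), (150.42410278320312, 120.31898498535156), 86.73409271240234) [[-75.4000015258789, -80.19999694824219], [44.70000076293945, -87.0], [53.29999923706055, 63.099998474121094], [-66.80000305175781, 70.0]] z 0.03268835952173889
side 418 [[-17.8, 94.4, 25.6], [33.1, 105.9, 30.5], [106.4, 111.9, 32.5]]
back 348 [[100.5, -114.9, 24.9], [105.5, 58.9, 30.4], [118.6, 98.2, 33.3]]
```

```bash
sed -i 's/^JX,JY,JW=.*/JX,JY,JW=0.5838,0.0475,-0.209/' h.py
python3 - <<'E'
from h import *
go(j2w(-105,-8,60),np.pi-0.209)
E
```

```text
t 4.3 tcp [0.515  0.0732 0.4063] jig [-72.6  10.9 406.3] yaw 2.821 q [-0.   -0.24  1.64  0.    1.74 -1.25] F [-0.3  0.5  0.1] w 0.0 g 0.0 tilt [-0.  0.]
shift mm tool [ 30.1 -22.4 346.3] turn about tool z -0.112
```

```bash
python3 -m inch '[[[0,0,0],[0,0,-0.112],1],[[0.016,-0.0095,0.045],[0,0,0],1],[[0.016,-0.0095,0.045],[0,0,0],1],[[0,0,0.049],[0,0,0],1],[[0,0,0.049],[0,0,0],1],[[0,0,0.049],[0,0,0],1],[[0,0,0.049],[0,0,0],1],[[0,0,0.040],[0,0,0],1]]'
python3 -m inch '[[[0,0,0.015],[0,0,0],1],[[0,0,0.004],[0,0,0],1],[[0,0,0],[0,0,0],1],[[0,0,0],[0,0,0],1]]'
python3 - <<'E'
from h import *
go(j2w(-105,-8,55),np.pi-0.209)
img,d=manip.grab_frame("wrist"); save("w2",img)
c=cloud("wrist",d);j=w2j(c); m=(j[...,1]>-100)&(j[...,1]<100)&(j[...,0]<-85)&(j[...,0]>-125)&(j[...,2]>22)
print(np.percentile(j[m],[0,5,50,95],axis=0).round(1).tolist())
E
```

```text
time: 5.1
tool_pos: [0.4786, 0.0613, 0.0776]
tool_rot: [-0.001, 0.104, 0.995, -0.0]
contact_force: [0.4, -0.6, -0.3]
gripper_width: 1.0
grasp_force: 0.0
time: 5.5
tool_pos: [0.4812, 0.0612, 0.0631]
tool_rot: [0.002, 0.104, 0.995, 0.0]
contact_force: [1.0, 0.1, 0.6]
gripper_width: 0.999
grasp_force: 0.0
t 5.5 tcp [0.4812 0.0612 0.0631] jig [-103.2   -7.9   63.1] yaw 2.934 q [-0.03 -0.08  2.09  0.    1.13 -1.39] F [1.  0.1 0.6] w 0.999 g 0.0 tilt [ 0.003 -0.   ]
shift mm tool [ 1.9 -0.1  8.1] turn about tool z 0.001
[[-124.8, -99.8, 22.0], [-121.2, -73.4, 69.6], [-113.1, -7.6, 119.3], [-94.4, 58.8, 137.8]]
```

View pics/w2.png

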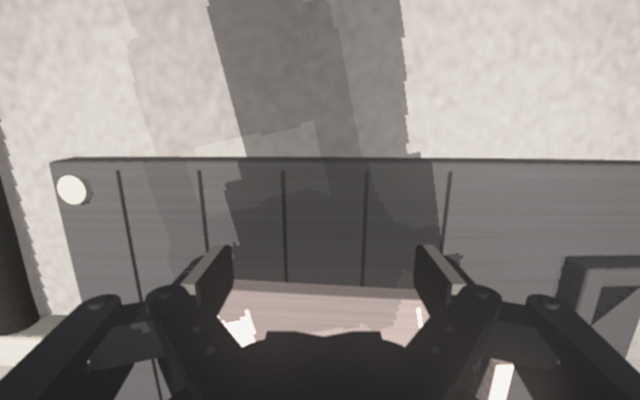

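The wrist view shows both fingers open, tips near (230,248) and (422,248), behind the coupon's near edge (row ~283). Now I'll descend by feel.

```bash
python3 - <<'E'
from h import *
img,d=manip.grab_frame("wrist"); j=w2j(cloud("wrist",d))
for u,v in [(222,256),(228,252),(215,270),(430,252),(438,262)]: print(u,v,j[v,u].round(1))
E
python3 -m inch '[[[0,0,0.006],[0,0,0],1],[[0,0,0],[0,0,0],1]]'
python3 -m inch '[[[0,0,0.005],[0,0,0],1],[[0,0,0],[0,0,0],1]]'
```

```text
222 256 [-111.2  -49.7   65.2]
228 252 [-109.6  -49.5   58. ]
215 270 [-108.5  -50.5   72.4]
430 252 [-112.6   38.    64.2]
438 262 [-112.5   38.2   73. ]
time: 5.8
tool_pos: [0.4797, 0.0612, 0.0552]
tool_rot: [-0.0, 0.104, 0.995, 0.0]
contact_force: [-0.4, -0.5, 0.2]
gripper_width: 1.001
grasp_force: 0.0
time: 6.0
tool_pos: [0.4792, 0.0612, 0.0495]
tool_rot: [-0.001, 0.104, 0.995, -0.0]
contact_force: [0.0, -0.4, 0.5]
gripper_width: 0.999
grasp_force: 0.0
```

```bash
python3 -m inch '[[[0,0,0.005],[0,0,0],1],[[0,0,0],[0,0,0],1]]'
python3 -m inch '[[[0,0,0.004],[0,0,0],1],[[0,0,0],[0,0,0],1]]'
python3 -m inch '[[[0,0,0.003],[0,0,0],1],[[0,0,0],[0,0,0],1]]'
python3 - <<'E'
from h import *
go(j2w(-86,-8,37),np.pi-0.209)
img,d=manip.grab_frame("wrist"); j=w2j(cloud("wrist",d))
for u in (224,228,430): print([j[v,u].round(1).tolist() for v in (244,247,250,253)])
E
```

```text
time: 6.2
tool_pos: [0.4792, 0.0612, 0.0445]
tool_rot: [-0.001, 0.104, 0.995, -0.0]
contact_force: [-0.4, -0.8, 0.1]
gripper_width: 1.001
grasp_force: 0.0
time: 6.4
tool_pos: [0.4794, 0.0612, 0.0407]
tool_rot: [-0.0, 0.104, 0.995, -0.0]
contact_force: [-0.8, -0.1, -0.8]
gripper_width: 0.998
grasp_force: 0.0
time: 6.6
tool_pos: [0.4795, 0.0612, 0.0379]
tool_rot: [-0.0, 0.104, 0.995, -0.0]
contact_force: [0.2, -0.2, 0.4]
gripper_width: 0.995
grasp_force: 0.0
t 6.6 tcp [0.4795 0.0612 0.0379] jig [-104.9   -8.2   37.9] yaw 2.934 q [-0.03 -0.04  2.1  -0.    1.08 -1.39] F [ 0.2 -0.2  0.4] w 0.995 g 0.0 tilt [-0.001  0.   ]
shift mm tool [-18.9   0.2   0.9] turn about tool z 0.001
[[-109.7, -55.5, 20.8], [-114.4, -50.8, 34.5], [-114.0, -50.1, 36.9], [-112.6, -50.2, 36.8]]
[[-109.9, -53.5, 21.0], [-113.0, -50.1, 31.5], [-111.4, -50.3, 31.1], [-109.8, -50.5, 31.0]]
[[-110.1, 44.1, 21.3], [-114.5, 39.1, 34.6], [-114.2, 38.4, 37.0], [-114.2, 37.4, 39.9]]
```

```bash
python3 -m inch '[[[-0.004,0,0.002],[0,0,0],1],[[-0.005,0,0],[0,0,0],1],[[-0.005,0,0],[0,0,0],1],[[-0.005,0,0],[0,0,0],1],[[-0.005,0,0],[0,0,0],1],[[-0.005,0,0],[0,0,0],1],[[0,0,0],[0,0,0],1]]'
python3 -m inch '[[[-0.005,0,0],[0,0,0],1],[[-0.005,0,0],[0,0,0],1],[[-0.005,0,0],[0,0,0],1],[[-0.005,0,0],[0,0,0],1],[[-0.005,0,0],[0,0,0],1],[[-0.005,0,0],[0,0,0],1],[[-0.005,0,0],[0,0,0],1],[[0,0,0],[0,0,0],1]]'
python3 - <<'E'
from h import *
go(j2w(-31,-8,37),np.pi-0.209)
E
```

```text
time: 7.35
tool_pos: [0.5078, 0.0549, 0.0359]
tool_rot: [-0.001, 0.104, 0.995, -0.0]
contact_force: [-3.2, -0.4, 2.9]
gripper_width: 1.001
grasp_force: 1.4
time: 8.15
tool_pos: [0.5422, 0.0481, 0.0359]
tool_rot: [-0.001, 0.104, 0.995, 0.0]
contact_force: [-1.9, 0.9, -0.2]
gripper_width: 1.001
grasp_force: 1.2
t 8.15 tcp [0.5422 0.0481 0.0359] jig [-40.8  -8.   35.9] yaw 2.934 q [-0.05  0.11  1.95  0.    1.08 -1.41] F [-1.9  0.9 -0.2] w 1.001 g 1.2 tilt [-0.001  0.   ]
shift mm tool [-9.8 -0.  -1.1] turn about tool z 0.001
```

```bash
python3 -m inch '[[[-0.003,0,0],[0,0,0],1],[[-0.003,0,0],[0,0,0],1],[[0,0,0],[0,0,0],1]]'
python3 -m inch '[[[-0.002,0,0],[0,0,0],1],[[0,0,0],[0,0,0],1]]'
python3 -m inch '[[[-0.002,0,0],[0,0,0],1],[[0,0,0],[0,0,0],1]]'
python3 - <<'E'
from h import *
go(j2w(-31,-8,37),np.pi-0.209)
E
```

```text
time: 8.45
tool_pos: [0.5479, 0.047, 0.0359]
tool_rot: [-0.001, 0.104, 0.995, 0.0]
contact_force: [-2.8, 0.9, 0.0]
gripper_width: 0.998
grasp_force: 1.7
time: 8.65
tool_pos: [0.5498, 0.0465, 0.0359]
tool_rot: [-0.001, 0.104, 0.995, 0.0]
contact_force: [-3.9, 1.2, -0.4]
gripper_width: 1.003
grasp_force: 1.8
time: 8.85
tool_pos: [0.5502, 0.0465, 0.0358]
tool_rot: [-0.003, 0.104, 0.995, 0.0]
contact_force: [-10.5, 2.1, 5.8]
gripper_width: 0.998
grasp_force: 5.3
t 8.85 tcp [0.5502 0.0465 0.0358] jig [-32.6  -8.   35.8] yaw 2.934 q [-0.05  0.13  1.93  0.    1.09 -1.41] F [-10.5   2.1   5.8] w 0.998 g 5.3 tilt [-0.006  0.001]
shift mm tool [-1.6 -0.  -1.2] turn about tool z 0.001
```

```bash
python3 -m inch '[[[-0.0015,0,0],[0,0,0],1],[[0,0,0],[0,0,0],1],[[0.01,0,0],[0,0,0],1],[[0.01,0,-0.02],[0,0,0],1],[[0,-0.035,-0.04],[0,0,0],0],[[0,-0.04,-0.01],[0,0,0],0],[[-0.04,-0.02,0],[0,0,0],0],[[-0.045,0,0],[0,0,0],0]]'
python3 - <<'E'
from h import *
go(j2w(40,-106,60),np.pi-0.209)
E
```

```text
time: 9.65
tool_pos: [0.599, -0.0616, 0.1056]
tool_rot: [0.002, 0.105, 0.994, -0.001]
contact_force: [0.7, 0.4, 0.2]
gripper_width: 0.333
grasp_force: 0.0
t 9.65 tcp [ 0.599  -0.0616  0.1056] jig [  37.5 -103.5  105.6] yaw 2.931 q [-0.23  0.13  1.79 -0.    1.21 -1.59] F [0.7 0.4 0.2] w 0.333 g 0.0 tilt [ 0.005 -0.002]
shift mm tool [-2.3 -2.4 45.6] turn about tool z -0.002
```

```bash
python3 -m inch '[[[0,-0.002,0.02],[0,0,0],0],[[0,0,0.02],[0,0,0],0],[[0,0,0.008],[0,0,0],0],[[0,0,0],[0,0,0],0]]'
python3 -m inch '[[[0,0,0.004],[0,0,0],0],[[0,0,0],[0,0,0],0]]'
python3 -m inch '[[[0,0,0.003],[0,0,0],0],[[0,0,0],[0,0,0],0]]'
python3 - <<'E'
from h import *
go(j2w(40,-106,50),np.pi-0.209)
img,d=manip.grab_frame("wrist"); save("w3",img);j=w2j(cloud("wrist",d))
m=(j[...,2]>28)&(j[...,2]<36)&(j[...,0]<45)&(j[...,1]<92)&(j[...,0]>-60)&(j[...,1]>-90)
n,l,st,_=cv2.connectedComponentsWithStats(m.astype(np.uint8)); k=1+np.argmax(st[1:,4]); P=j[l==k][:,:2].astype(np.float32)
print(st[k],cv2.boxPoints(cv2.minAreaRect(P)).round(1).tolist())
E
```

```text
time: 10.05
tool_pos: [0.5969, -0.0606, 0.0546]
tool_rot: [-0.001, 0.104, 0.995, 0.0]
contact_force: [-0.9, 0.2, -0.9]
gripper_width: 0.004
grasp_force: 0.0
time: 10.25
tool_pos: [0.5982, -0.0606, 0.0527]
tool_rot: [0.001, 0.104, 0.995, -0.0]
contact_force: [-0.3, 0.4, 0.1]
gripper_width: 0.004
grasp_force: 0.0
time: 10.45
tool_pos: [0.5978, -0.0606, 0.0493]
tool_rot: [0.0, 0.104, 0.995, -0.0]
contact_force: [-0.0, 0.7, 0.9]
gripper_width: 0.001
grasp_force: 0.0
t 10.45 tcp [ 0.5978 -0.0606  0.0493] jig [  36.2 -102.8   49.3] yaw 2.934 q [-0.22  0.21  1.81 -0.    1.12 -1.59] F [-0.   0.7  0.9] w 0.001 g 0.0 tilt [ 0.001 -0.   ]
shift mm tool [-3.8 -3.2 -0.7] turn about tool z 0.001
[  365   136   275   137 35974] [[-20.5, -81.4000015258789], [45.0, -81.4000015258789], [45.0, 61.79999923706055], [-20.5, 61.79999923706055]]
```

View pics/w3.png

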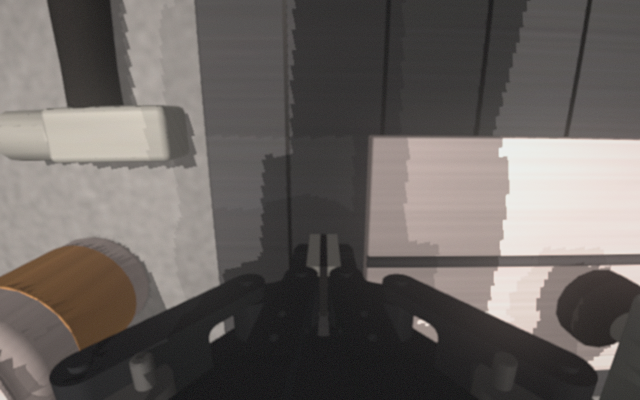

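The wrist view shows the closed fingertip at (323,240) beside the coupon's -y edge (column ~370). The knob is at (600,305). I'll check how far the gripper linkage reaches before pushing.

Run:
```python
from h import *
img,d=manip.grab_frame("wrist"); j=w2j(cloud("wrist",d))
for u,v in [(500,320),(540,345),(570,370),(590,380),(420,290),(400,278),(340,245),(345,240),(600,300)]: print(u,v,j[v,u].round(1))
```

```text
500 320 [ 24.8 -53.7  97.5]
540 345 [ 25.5 -48.4 106.5]
570 370 [ 26.3 -46.1 113.8]
590 380 [ 25.3 -44.7 117.6]
420 290 [ 25.9 -70.6  80.4]
400 278 [ 24.4 -76.   75.3]
340 245 [ 30.5 -94.2  34.2]
345 240 [ 33.7 -90.8  20.5]
600 300 [47.7 19.2 55.6]
```

```bash
python3 -m inch '[[[0.016,0,0],[0,0,0],0],[[0,0.004,0],[0,0,0],0],[[0,0.004,0],[0,0,0],0],[[0,0.004,0],[0,0,0],0],[[0,0.004,0],[0,0,0],0],[[0,0,0],[0,0,0],0]]'
python3 -m inch '[[[0,0.004,0],[0,0,0],0],[[0,0.004,0],[0,0,0],0],[[0,0.004,0],[0,0,0],0],[[0,0.003,0],[0,0,0],0],[[0,0,0],[0,0,0],0]]'
python3 - <<'E'
from h import *
go(j2w(20,-64.5,50),np.pi-0.209)
img,d=manip.grab_frame("wrist"); j=w2j(cloud("wrist",d))
m=(j[...,2]>28)&(j[...,2]<36)&(j[...,0]<28)&(j[...,1]<92)&(j[...,0]>-60)&(j[...,1]>-90)
n,l,st,_=cv2.connectedComponentsWithStats(m.astype(np.uint8)); k=1+np.argmax(st[1:,4]); P=j[l==k][:,:2].astype(np.float32)
r=cv2.minAreaRect(P);print(r[2],cv2.boxPoints(r).round(1).tolist())
E
```

```text
time: 11.15
tool_pos: [0.5857, -0.0419, 0.049]
tool_rot: [-0.0, 0.103, 0.995, -0.001]
contact_force: [-1.3, -3.5, 0.7]
gripper_width: 0.002
grasp_force: 1.7
time: 11.65
tool_pos: [0.5887, -0.0273, 0.0491]
tool_rot: [0.0, 0.104, 0.995, -0.0]
contact_force: [-1.2, -3.5, 1.1]
gripper_width: 0.002
grasp_force: 2.0
t 11.65 tcp [ 0.5887 -0.0273  0.0491] jig [ 20.3 -72.2  49.1] yaw 2.934 q [-0.17  0.19  1.84 -0.    1.12 -1.54] F [-1.2 -3.5  1.1] w 0.002 g 2.0 tilt [-0.    -0.001]
shift mm tool [ 0.3  7.7 -0.9] turn about tool z 0.002
89.95552062988281 [[-20.600000381469727, -64.0], [28.0, -64.0], [28.100000381469727, 89.69999694824219], [-20.5, 89.80000305175781]]
```

```bash
python3 -m inch '[[[0,0.004,0],[0,0,0],0],[[0,0.004,0],[0,0,0],0],[[0,0.002,0],[0,0,0],0],[[0,0,0],[0,0,0],0]]'
python3 -m inch '[[[0,0.002,0],[0,0,0],0],[[0,0,0],[0,0,0],0]]'
python3 -m inch '[[[0,0.0015,0],[0,0,0],0],[[0,0,0],[0,0,0],0]]'
python3 - <<'E'
from h import *
go(j2w(20,-58,50),np.pi-0.209)
img,d=manip.grab_frame("wrist"); save("w4",img); j=w2j(cloud("wrist",d))
m=(j[...,2]>28)&(j[...,2]<36)&(j[...,0]<28)&(j[...,1]<98)&(j[...,0]>-60)&(j[...,1]>-90)
n,l,st,_=cv2.connectedComponentsWithStats(m.astype(np.uint8)); k=1+np.argmax(st[1:,4]); P=j[l==k][:,:2].astype(np.float32)
r=cv2.minAreaRect(P);print(r[2],cv2.boxPoints(r).round(1).tolist())
E
```

```text
time: 12.1
tool_pos: [0.5906, -0.0175, 0.049]
tool_rot: [-0.0, 0.104, 0.995, -0.0]
contact_force: [-1.4, -3.9, 1.4]
gripper_width: 0.002
grasp_force: 2.4
time: 12.3
tool_pos: [0.5907, -0.017, 0.049]
tool_rot: [-0.0, 0.103, 0.995, -0.002]
contact_force: [-2.9, -9.9, 1.6]
gripper_width: 0.002
grasp_force: 5.0
time: 12.5
tool_pos: [0.5909, -0.0168, 0.0491]
tool_rot: [-0.0, 0.103, 0.995, -0.003]
contact_force: [-3.6, -13.5, 1.9]
gripper_width: 0.004
grasp_force: 6.9
t 12.5 tcp [ 0.5909 -0.0168  0.0491] jig [ 20.3 -61.4  49.1] yaw 2.934 q [-0.15  0.19  1.83 -0.01  1.12 -1.51] F [ -3.6 -13.5   1.9] w 0.004 g 6.9 tilt [-0.001 -0.006]
shift mm tool [ 0.3  3.4 -0.9] turn about tool z 0.002
89.9837417602539 [[-20.700000762939453, -53.29999923706055], [28.0, -53.29999923706055], [28.0, 98.0], [-20.600000381469727, 98.0]]
```

View pics/w4.png

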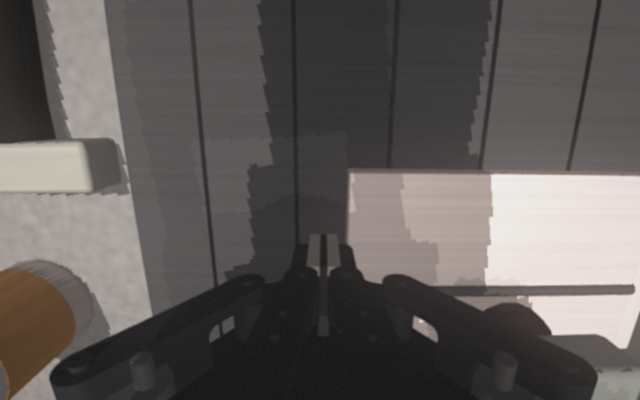

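The picture shows the coupon's -y edge against the finger at column ~350. The side fence is out of view. I'll back off and look from higher up.

```bash
python3 -m inch '[[[0,-0.008,0],[0,0,0],0],[[0,-0.004,-0.03],[0,0,0],0],[[0,0,-0.04],[0,0,0],1],[[0.035,0.02,-0.02],[0,0,0],1],[[0.04,0.025,0],[0,0,0],1],[[0.04,0.025,0],[0,0,0],1],[[0,0.02,0],[0,0,0],1],[[0,0,0],[0,0,0],1]]'
python3 - <<'E'
from h import *
go(j2w(-60,25,37),np.pi-0.209)
img,d=manip.grab_frame("wrist"); save("w5",img); j=w2j(cloud("wrist",d)); np.save("w5.npy",j)
for y in (-40,0,60,80): 
    m=(abs(j[...,1]-y)<4)&(j[...,2]>27)&(j[...,2]<36)&(j[...,0]>-60); print("x edge at y",y,np.sort(j[m][:,0])[:5].round(1))
for x in (-10,10,30,60):
    m=(abs(j[...,0]-x)<3)&(j[...,2]<40)&(j[...,2]>10)&(j[...,1]>85)&(j[...,1]<118); o=np.argsort(j[m][:,1]); print(x,[(a.round(),b.round(1)) for a,b in j[m][o][::max(1,len(o)//14),1:]])
    m=(abs(j[...,0]-x)<3)&(j[...,2]<36)&(j[...,2]>27)&(j[...,1]<0); print("  y edge",np.sort(j[m][:,1])[:3].round(1))
E
```

```text
time: 13.35
tool_pos: [0.494, 0.0888, 0.1389]
tool_rot: [0.0, 0.102, 0.995, 0.001]
contact_force: [0.3, 0.0, 0.6]
gripper_width: 0.991
grasp_force: 0.0
t 13.35 tcp [0.494  0.0888 0.1389] jig [-96.4  21.8 138.9] yaw 2.937 q [ 0.03 -0.14  2.    0.    1.28 -1.34] F [0.3 0.  0.6] w 0.991 g 0.0 tilt [0.001 0.002]
shift mm tool [-36.4   2.8 101.9] turn about tool z 0.004
x edge at y -40 [-19.7 -19.7 -19.6 -19.6 -19.6]
x edge at y 0 [-19.8 -19.4 -19.3 -19.3 -19.2]
x edge at y 60 [-19.4 -19.3 -19.3 -19.1 -19.1]
x edge at y 80 [-19.  -18.8 -18.7 -18.6 -18.6]
-10 [(np.float64(85.0), np.float64(33.3)), (np.float64(86.0), np.float64(32.7)), (np.float64(88.0), np.float64(33.2)), (np.float64(89.0), np.float64(33.0)), (np.float64(90.0), np.float64(33.9)), (np.float64(92.0), np.float64(34.2)), (np.float64(93.0), np.float64(33.8)), (np.float64(95.0), np.float64(32.2)), (np.float64(96.0), np.float64(33.6)), (np.float64(97.0), np.float64(34.7)), (np.float64(98.0), np.float64(33.5)), (np.float64(100.0), np.float64(32.0)), (np.float64(101.0), np.float64(30.7)), (np.float64(103.0), np.float64(31.1)), (np.
[... 673 characters left out ...]
2]
30 [(np.float64(85.0), np.float64(34.5)), (np.float64(86.0), np.float64(33.8)), (np.float64(87.0), np.float64(33.3)), (np.float64(88.0), np.float64(33.1)), (np.float64(89.0), np.float64(33.2)), (np.float64(90.0), np.float64(33.4)), (np.float64(91.0), np.float64(32.7)), (np.float64(92.0), np.float64(33.4)), (np.float64(93.0), np.float64(32.3)), (np.float64(94.0), np.float64(33.7)), (np.float64(95.0), np.float64(32.5)), (np.float64(95.0), np.float64(33.6)), (np.float64(96.0), np.float64(33.3)), (np.float64(97.0), np.float64(33.6)), (np.float64(98.0), np.float64(34.4)), (np.float64(99.0), np.float64(33.2)), (np.float64(102.0), np.float64(30.4))]
  y edge [-50.3 -50.1 -49.9]
60 []
  y edge []
```

View pics/w5.png

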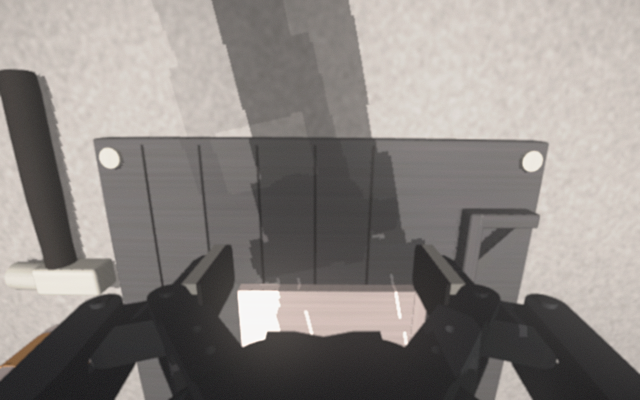

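The picture shows the coupon flush. Depth puts its -y edge at -50, its -x edge at -19.5, and a clean step down to the side fence at y=100. Next is the knob: I'll lift, pre-wind the wrist and go above the screw axis.

```bash
python3 -m inch '[[[0,0,-0.03],[0,0,-0.142],1],[[0,0,-0.04],[0,0,-0.142],1],[[0,0,-0.04],[0,0,-0.142],1],[[0,0,-0.03],[0,0,-0.142],1],[[0,0,0],[0,0,-0.142],1],[[0,0,0],[0,0,-0.142],1],[[0,0,0],[0,0,-0.142],1],[[0,0,0],[0,0,-0.142],1]]'
python3 -m inch '[[[0,0,0],[0,0,-0.142],1],[[0,0,0],[0,0,-0.142],1],[[0,0,0],[0,0,-0.142],1],[[-0.003,-0.038,0],[0,0,0],1],[[0,-0.038,0],[0,0,0],1],[[0,-0.038,0],[0,0,0],1],[[0,-0.037,0],[0,0,0],1],[[0,0,0],[0,0,0],1]]'
python3 - <<'E'
from h import *
go(j2w(55,25,150),4.5)
img,d=manip.grab_frame("wrist"); save("w6",img); c=cloud("wrist",d); j=w2j(c); np.save("w6.npy",j)
m=(j[...,2]>135)&(j[...,2]<175)&(np.hypot(j[...,0]-55,j[...,1]-25)<32)
q=j[m]; z=np.median(q[:,2]); t=m&(abs(j[...,2]-z)<4); print("n",len(q),"top z",z)
print("circle",cv2.minEnclosingCircle(j[t][:,:2].astype(np.float32)), np.percentile(j[t],[1,50,99],axis=0).round(1).tolist())
print([(np.round(x["point"],3).tolist(),w2j(x["point"]).round(1).tolist(),round(x["score"],2)) for x in manip.look_for("wrist","knob_grip")[:2]])
E
```

```text
time: 14.2
tool_pos: [0.4956, 0.0855, 0.2793]
tool_rot: [0.001, -0.45, 0.893, 0.0]
contact_force: [-0.3, 0.7, 1.1]
gripper_width: 1.001
grasp_force: 0.0
time: 15.0
tool_pos: [0.6462, 0.0544, 0.277]
tool_rot: [-0.0, -0.625, 0.78, 0.001]
contact_force: [-0.7, -0.2, -0.2]
gripper_width: 1.0
grasp_force: 0.0
t 15.0 tcp [0.6462 0.0544 0.277 ] jig [ 59.6  19.7 277. ] yaw -1.79 q [-0.03  0.1   1.53  0.    1.51 -2.95] F [-0.7 -0.2 -0.2] w 1.0 g 0.0 tilt [-0.001  0.   ]
shift mm tool [ -5.2   4.5 127.1] turn about tool z -0.007
n 2403 top z 156.35306196591827
circle ((53.023048400878906, 25.241058349609375), 23.438072204589844) [[32.3, 4.2, 152.6], [52.9, 23.4, 156.6], [73.5, 45.0, 160.0]]
[([0.641, 0.055, 0.152], [54.5, 19.2, 152.3], 0.95)]
```

View pics/w6.png

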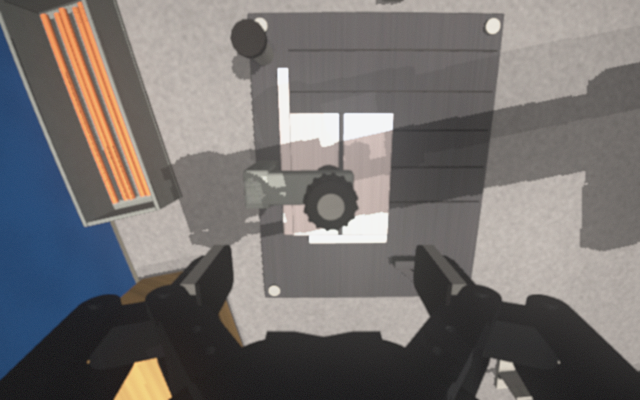

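The wrist view shows the knob at (331,203) over the coupon, with both fences flush behind it. Its centre is near jig (53.3, 25) and its top at 156 mm, so the joint reads about 2.3 rad. Now I'll descend and grip.

```bash
python3 -m inch '[[[-0.005,0.006,0.03],[0,0,0],1],[[0,0,0.04],[0,0,0],1],[[0,0,0.03],[0,0,0],1],[[0,0,0.02],[0,0,0],1],[[0,0,0.011],[0,0,0],1],[[0,0,0],[0,0,0],1]]'
python3 - <<'E'
from h import *
go(j2w(53.5,25,146),4.5)
E
```

```text
time: 15.7
tool_pos: [0.6366, 0.063, 0.1466]
tool_rot: [-0.001, -0.627, 0.779, 0.001]
contact_force: [-0.5, -0.6, 0.5]
gripper_width: 1.0
grasp_force: 0.0
t 15.7 tcp [0.6366 0.063  0.1466] jig [ 48.5  26.1 146.6] yaw -1.787 q [-0.02  0.18  1.67  0.    1.3  -2.94] F [-0.5 -0.6  0.5] w 1.0 g 0.0 tilt [-0.003  0.   ]
shift mm tool [ 1.1 -5.   0.6] turn about tool z -0.004
```

```bash
python3 -m inch '[[[0.001,-0.005,0.001],[0,0,0],1],[[0,0,0],[0,0,0],1],[[0,0,0],[0,0,0],1]]'
python3 - <<'E'
from h import *
go(j2w(53.5,25,146),4.5)
E
python3 -m inch '[[[0,0,0],[0,0,0],0.3],[[0,0,0],[0,0,0],0.3],[[0,0,0],[0,0,0],0.3],[[0,0,0],[0,0,0],0.3],[[0,0,0],[0,0,0],0.3]]'
python3 - <<'E'
from h import *
go(j2w(53.5,25,146),4.5)
E
```

```text
time: 16.0
tool_pos: [0.6439, 0.0607, 0.1488]
tool_rot: [0.001, -0.626, 0.779, -0.001]
contact_force: [0.3, -1.1, -0.7]
gripper_width: 1.002
grasp_force: 0.0
t 16.0 tcp [0.6439 0.0607 0.1488] jig [ 56.   25.4 148.8] yaw -1.788 q [-0.02  0.19  1.65  0.    1.3  -2.95] F [ 0.3 -1.1 -0.7] w 1.002 g 0.0 tilt [0.003 0.   ]
shift mm tool [0.4 2.5 2.7] turn about tool z -0.004
time: 16.5
tool_pos: [0.6416, 0.0611, 0.1477]
tool_rot: [-0.001, -0.627, 0.779, 0.001]
contact_force: [-7.3, 0.6, 6.2]
gripper_width: 0.503
grasp_force: 61.7
t 16.5 tcp [0.6416 0.0611 0.1477] jig [ 53.7  25.3 147.7] yaw -1.787 q [-0.02  0.19  1.65  0.    1.3  -2.95] F [-7.3  0.6  6.2] w 0.503 g 61.7 tilt [-0.004  0.   ]
shift mm tool [0.3 0.2 1.7] turn about tool z -0.004
```

Gripped: the opening is 43 mm, which fits the 44 mm knob, with 62 N on the pads. Now I'll turn clockwise.

```bash
python3 -m inch '[[[0,0.001,0.00012],[0,0,0.07],0.3],[[0,0,0.00024],[0,0,0.148],0.3],[[0,0,0.00024],[0,0,0.148],0.3],[[0,0,0.00024],[0,0,0.148],0.3],[[0,0,0.00024],[0,0,0.148],0.3],[[0,0,0.00024],[0,0,0.148],0.3]]'
python3 - <<'E'
from h import *
go(j2w(53.5,25,146),4.5); print(manip.state()["ft_torque"])
E
python3 -m inch '[[[0,0,0.00024],[0,0,0.148],0.3],[[0,0,0.00024],[0,0,0.148],0.3],[[0,0,0.00024],[0,0,0.148],0.3],[[0,0,0.00024],[0,0,0.148],0.3],[[0,0,0.00024],[0,0,0.148],0.3],[[0,0,0.00024],[0,0,0.148],0.3],[[0,0,0.00024],[0,0,0.148],0.3],[[0,0,0.00024],[0,0,0.148],0.3]]'
python3 - <<'E'
from h import *
go(j2w(53.5,25,146),4.5); print(manip.state()["ft_torque"])
E
```

```text
time: 17.1
tool_pos: [0.6419, 0.061, 0.1464]
tool_rot: [0.0, -0.266, 0.964, -0.0]
contact_force: [-1.0, -1.5, 3.1]
gripper_width: 0.501
grasp_force: 61.7
t 17.1 tcp [0.6419 0.061  0.1464] jig [ 54.   25.2 146.4] yaw -2.603 q [-0.02  0.19  1.66 -0.    1.3  -2.13] F [-1.  -1.5  3.1] w 0.501 g 61.7 tilt [ 0. -0.]
shift mm tool [0.6 0.2 0.4] turn about tool z -0.82
[0.03833397 0.32026681 0.07099   ]
time: 17.9
tool_pos: [0.642, 0.0602, 0.1446]
tool_rot: [0.0, 0.317, 0.948, -0.001]
contact_force: [-0.8, -3.2, 2.8]
gripper_width: 0.499
grasp_force: 61.7
t 17.9 tcp [0.642  0.0602 0.1446] jig [ 54.3  24.5 144.6] yaw 2.496 q [-0.02  0.19  1.66 -0.    1.3  -0.95] F [-0.8 -3.2  2.8] w 0.499 g 61.7 tilt [ 0.    -0.002]
shift mm tool [ 0.9  0.1 -1.4] turn about tool z -2.004
[-0.39612184  0.21504384  0.04539324]
```

```bash
python3 -m inch '[[[0,0,0.00024],[0,0,0.148],0.3],[[0,0,0.00024],[0,0,0.148],0.3],[[0,0,0.00024],[0,0,0.148],0.3],[[0,0,0.00024],[0,0,0.148],0.3],[[0,0,0.00024],[0,0,0.148],0.3],[[0,0,0.00024],[0,0,0.148],0.3],[[0,0,0.00024],[0,0,0.148],0.3],[[0,0,0.00024],[0,0,0.148],0.3]]'
python3 -m inch '[[[0,0,0.00024],[0,0,0.148],0.3],[[0,0,0.00024],[0,0,0.148],0.3],[[0,0,0.00024],[0,0,0.148],0.3],[[0,0,0.00024],[0,0,0.148],0.3],[[0,0,0.00024],[0,0,0.148],0.3],[[0,0,0.00024],[0,0,0.148],0.3],[[0,0,0.00024],[0,0,0.148],0.3],[[0,0,0.00024],[0,0,0.148],0.3]]'
python3 -m inch '[[[0,0,0.00024],[0,0,0.148],0.3],[[0,0,0.00024],[0,0,0.148],0.3],[[0,0,0.00024],[0,0,0.148],0.3],[[0,0,0.00024],[0,0,0.148],0.3],[[0,0,0.00024],[0,0,0.148],0.3],[[0,0,0.00024],[0,0,0.148],0.3],[[0,0,0.00024],[0,0,0.148],0.3],[[0,0,0.00024],[0,0,0.148],0.3]]'
python3 - <<'E'
from h import *
go(j2w(54,25,146),4.5); print(manip.state()["ft_torque"])
E
```

```text
time: 18.7
tool_pos: [0.6413, 0.0599, 0.1426]
tool_rot: [0.0, 0.793, 0.61, -0.001]
contact_force: [-5.1, -4.0, 4.9]
gripper_width: 0.497
grasp_force: 61.9
time: 19.5
tool_pos: [0.6408, 0.0604, 0.1407]
tool_rot: [0.001, 0.998, 0.064, -0.002]
contact_force: [-6.9, -2.5, 6.1]
gripper_width: 0.502
grasp_force: 61.9
time: 20.3
tool_pos: [0.641, 0.0611, 0.1389]
tool_rot: [0.001, 0.864, -0.504, -0.001]
contact_force: [-5.0, 0.7, 5.4]
gripper_width: 0.5
grasp_force: 61.8
t 20.3 tcp [0.641  0.0611 0.1389] jig [ 53.2  25.2 138.9] yaw -1.056 q [-0.02  0.19  1.66 -0.    1.29  2.61] F [-5.   0.7  5.4] w 0.5 g 61.8 tilt [-0.002 -0.   ]
shift mm tool [ 0.7 -0.5 -7.1] turn about tool z 0.727
[-0.05366953  0.89233138  0.11560586]
```

```bash
python3 -m inch '[[[0,0,0.00024],[0,0,0.148],0.3],[[0,0,0.00024],[0,0,0.148],0.3],[[0,0,0],[0,0,0],0.3],[[0,0,0],[0,0,0],1],[[0,0,0],[0,0,0],1],[[0,0,0],[0,0,0],1],[[0,0,0],[0,0,0],1]]'
python3 -m inch '[[[0,0,0],[0,0,-0.148],1],[[0,0,0],[0,0,-0.148],1],[[0,0,0],[0,0,-0.148],1],[[0,0,0],[0,0,-0.148],1],[[0,0,0],[0,0,-0.148],1],[[0,0,0],[0,0,-0.148],1],[[0,0,0],[0,0,-0.148],1],[[0,0,0],[0,0,-0.148],1]]'
python3 -m inch '[[[0,0,0],[0,0,-0.148],1],[[0,0,0],[0,0,-0.148],1],[[0,0,0],[0,0,-0.148],1],[[0,0,0],[0,0,-0.148],1],[[0,0,0],[0,0,-0.148],1],[[0,0,0],[0,0,-0.148],1],[[0,0,0],[0,0,-0.148],1],[[0,0,0],[0,0,-0.148],1]]'
python3 -m inch '[[[0,0,0],[0,0,-0.148],1],[[0,0,0],[0,0,-0.148],1],[[0,0,0],[0,0,-0.148],1],[[0,0,0],[0,0,-0.148],1],[[0,0,0],[0,0,-0.148],1],[[0,0,0],[0,0,-0.148],1],[[0,0,0],[0,0,-0.148],1],[[0,0,0],[0,0,-0.148],1]]'
python3 -m inch '[[[0,0,0],[0,0,-0.148],1],[[0,0,0],[0,0,-0.148],1],[[0,0,0],[0,0,-0.148],1],[[0,0,0],[0,0,-0.148],1],[[0,0,0],[0,0,-0.148],1],[[0,0,0],[0,0,-0.148],1],[[0,0,0],[0,0,-0.148],1],[[0,0,0],[0,0,-0.148],1]]'
python3 -m inch '[[[0,0,0],[0,0,-0.148],1],[[0,0,0],[0,0,-0.148],1],[[0,0,0],[0,0,-0.148],1],[[0,0,0],[0,0,-0.148],1],[[0,0,0],[0,0,-0.148],1],[[0,0,0],[0,0,-0.148],1],[[0,0,0],[0,0,0],1],[[0,0,0],[0,0,0],1]]'
python3 - <<'E'
from h import *
go(j2w(53.7,25,137.5),4.5)
E
```

```text
time: 21.0
tool_pos: [0.6419, 0.061, 0.1374]
tool_rot: [-0.0, 0.782, -0.623, 0.0]
contact_force: [-0.2, -0.4, 0.4]
gripper_width: 1.003
grasp_force: 0.0
time: 21.8
tool_pos: [0.6419, 0.061, 0.1374]
tool_rot: [-0.0, 0.997, -0.078, 0.0]
contact_force: [-0.5, -0.8, 0.5]
gripper_width: 0.999
grasp_force: 0.0
time: 22.6
tool_pos: [0.6419, 0.061, 0.1374]
tool_rot: [0.0, 0.871, 0.492, 0.0]
contact_force: [0.3, 0.3, 0.1]
gripper_width: 1.0
grasp_force: 0.0
time: 23.4
tool_pos: [0.6419, 0.061, 0.1374]
tool_rot: [0.0, 0.448, 0.894, 0.0]
contact_force: [-0.0, -0.8, -1.3]
gripper_width: 0.999
grasp_force: 0.0
time: 24.2
tool_pos: [0.6419, 0.061, 0.1374]
tool_rot: [0.0, -0.127, 0.992, -0.0]
contact_force: [0.3, 0.1, -0.2]
gripper_width: 1.001
grasp_force: 0.0
time: 25.0
tool_pos: [0.6418, 0.061, 0.1374]
tool_rot: [-0.0, -0.537, 0.844, 0.0]
contact_force: [-0.5, -0.3, 0.2]
gripper_width: 0.999
grasp_force: 0.0
t 25.0 tcp [0.6418 0.061  0.1374] jig [ 54.   25.3 137.4] yaw -2.008 q [-0.02  0.19  1.66  0.    1.28 -2.72] F [-0.5 -0.3  0.2] w 0.999 g 0.0 tilt [-0.  0.]
shift mm tool [ 0.3  0.2 -0.1] turn about tool z -0.225
```

Regrip and turn to the stop: about 4.4 rad remain, checking the torque on the way.

```bash
python3 -m inch '[[[0,0,0],[0,0,0],0.3],[[0,0,0],[0,0,0],0.3],[[0,0,0],[0,0,0],0.3],[[0,0,0],[0,0,0],0.3],[[0,0,0],[0,0,0],0.3]]'
python3 -m inch '[[[0,0,0.00012],[0,0,0.07],0.3],[[0,0,0.00024],[0,0,0.148],0.3],[[0,0,0.00024],[0,0,0.148],0.3],[[0,0,0.00024],[0,0,0.148],0.3],[[0,0,0.00024],[0,0,0.148],0.3],[[0,0,0.00024],[0,0,0.148],0.3],[[0,0,0.00024],[0,0,0.148],0.3],[[0,0,0.00024],[0,0,0.148],0.3]]'
python3 -m inch '[[[0,0,0.00024],[0,0,0.148],0.3],[[0,0,0.00024],[0,0,0.148],0.3],[[0,0,0.00024],[0,0,0.148],0.3],[[0,0,0.00024],[0,0,0.148],0.3],[[0,0,0.00024],[0,0,0.148],0.3],[[0,0,0.00024],[0,0,0.148],0.3],[[0,0,0.00024],[0,0,0.148],0.3],[[0,0,0.00024],[0,0,0.148],0.3]]'
python3 - <<'E'
from h import *
go(j2w(54,25,146),4.5); print(manip.state()["ft_torque"])
E
python3 -m inch '[[[0,0,0.00024],[0,0,0.148],0.3],[[0,0,0.00024],[0,0,0.148],0.3],[[0,0,0.00024],[0,0,0.148],0.3],[[0,0,0.00024],[0,0,0.148],0.3],[[0,0,0.00024],[0,0,0.148],0.3],[[0,0,0.00024],[0,0,0.148],0.3],[[0,0,0.00024],[0,0,0.148],0.3],[[0,0,0.00024],[0,0,0.148],0.3]]'
python3 - <<'E'
from h import *
go(j2w(54,25,146),4.5); print(manip.state()["ft_torque"])
E
```

```text
time: 25.5
tool_pos: [0.6416, 0.0612, 0.1378]
tool_rot: [-0.0, -0.538, 0.843, 0.0]
contact_force: [-2.3, -1.5, 3.2]
gripper_width: 0.5
grasp_force: 61.1
time: 26.3
tool_pos: [0.642, 0.0606, 0.1361]
tool_rot: [0.0, -0.012, 1.0, -0.0]
contact_force: [-1.7, -1.5, 1.3]
gripper_width: 0.497
grasp_force: 61.3
time: 27.1
tool_pos: [0.6417, 0.0599, 0.1341]
tool_rot: [0.0, 0.548, 0.836, -0.001]
contact_force: [-4.4, -3.2, 3.3]
gripper_width: 0.499
grasp_force: 61.4
t 27.1 tcp [0.6417 0.0599 0.1341] jig [ 54.   24.2 134.1] yaw 1.982 q [-0.02  0.2   1.66 -0.    1.28 -0.43] F [-4.4 -3.2  3.3] w 0.499 g 61.4 tilt [-0.001 -0.002]
shift mm tool [  0.7   0.4 -11.9] turn about tool z -2.518
[-0.48898387  0.44498797  0.05020362]
time: 27.9
tool_pos: [0.641, 0.0601, 0.1322]
tool_rot: [0.0, 0.922, 0.388, -0.002]
contact_force: [-6.4, -3.6, 5.5]
gripper_width: 0.497
grasp_force: 61.5
t 27.9 tcp [0.641  0.0601 0.1322] jig [ 53.3  24.1 132.2] yaw 0.798 q [-0.02  0.2   1.67 -0.    1.28  0.75] F [-6.4 -3.6  5.5] w 0.497 g 61.5 tilt [-0.003 -0.002]
shift mm tool [  1.    0.1 -13.8] turn about tool z 2.581
[-0.42995615  0.92019244  0.06881733]
```

```bash
python3 -m inch '[[[0,0,0.00024],[0,0,0.148],0.3],[[0,0,0.00024],[0,0,0.148],0.3],[[0,0,0.00024],[0,0,0.148],0.3],[[0,0,0.00024],[0,0,0.148],0.3]]' >/dev/null
python3 - <<'E'
from h import *
go(j2w(54,25,146),4.5); print(manip.state()["ft_torque"])
E
python3 -m inch '[[[0,0,0.00024],[0,0,0.148],0.3],[[0,0,0.00024],[0,0,0.148],0.3]]' >/dev/null
python3 - <<'E'
from h import *
go(j2w(54,25,146),4.5); print(manip.state()["ft_torque"])
E
```

```text
t 28.3 tcp [0.6432 0.0609 0.1318] jig [ 55.3  25.4 131.8] yaw 0.211 q [-0.02  0.2   1.67 -0.    1.27  1.34] F [11.4  0.8 -1.9] w 0.502 g 61.2 tilt [ 0.005 -0.001]
shift mm tool [ -1.3  -0.1 -14.2] turn about tool z 1.994
[ 0.27402962 -1.84207792  2.00588847]
t 28.5 tcp [0.6435 0.0604 0.1317] jig [ 55.7  25.  131.7] yaw -0.085 q [-0.02  0.2   1.67 -0.    1.27  1.64] F [10.8 -4.7  2.2] w 0.5 g 62.2 tilt [ 0.005 -0.003]
shift mm tool [ -1.6  -0.2 -14.3] turn about tool z 1.698
[-0.61058792 -1.82705906  1.9040927 ]
```

Torque rose to 2 N m and the grip began slipping, so the knob is at its stop. I'll release and retreat.

```bash
python3 -m inch '[[[0,0,0],[0,0,0],1],[[0,0,0],[0,0,0],1],[[0,0,0],[0,0,0],1],[[0,0,-0.02],[0,0,0],1],[[0,0,-0.04],[0,0,0],1],[[0,0,-0.045],[0,0,0],1],[[0,0,-0.045],[0,0,0],1],[[0.03,0,0],[0,0,0],1]]'
python3 -m inch '[[[0.045,0,0],[0,0,0],1],[[0.03,0,0],[0,0,0],1],[[0,0,0],[0,0,0],1],[[0,0,0],[0,0,0],1]]'
python3 - <<'E'
from h import *
go(j2w(54,25,146),4.5)
img,d=manip.grab_frame("wrist"); save("w7",img); j=w2j(cloud("wrist",d))
m=(j[...,2]>125)&(j[...,2]<175)&(np.hypot(j[...,0]-55,j[...,1]-25)<28)
print("knob top",np.median(j[m][:,2]),m.sum())
m=(j[...,2]>27)&(j[...,2]<36)
for y in (-40,-20,60,80): q=np.sort(j[m&(abs(j[...,1]-y)<4)&(abs(j[...,0])<60)][:,0]); print("x edge",y,q[:3].round(1))
for x in (-10,10,30,70): q=np.sort(j[m&(abs(j[...,0]-x)<4)&(abs(j[...,1])<90)][:,1]); print("y edge",x,q[:3].round(1))
for l in ["coupon","clamp_foot","magnet_square"]: print(l,[(w2j(x["point"]).round(1).tolist(),round(x["score"],2)) for x in manip.look_for("wrist",l)[:1]])
E
```

```text
time: 29.3
tool_pos: [0.6737, 0.0591, 0.2913]
tool_rot: [-0.0, 0.999, -0.041, 0.007]
contact_force: [1.3, -0.3, 1.4]
gripper_width: 1.004
grasp_force: 0.0
time: 29.7
tool_pos: [0.7462, 0.0522, 0.279]
tool_rot: [-0.0, 0.999, -0.042, -0.001]
contact_force: [-0.4, 0.1, 0.1]
gripper_width: 0.998
grasp_force: 0.0
t 29.7 tcp [0.7462 0.0522 0.279 ] jig [157.8  38.3 279. ] yaw -0.084 q [-0.03  0.33  1.26  0.    1.55  1.62] F [-0.4  0.1  0.1] w 0.998 g 0.0 tilt [-0.002  0.   ]
shift mm tool [-104.4    0.2  133.3] turn about tool z 1.7
knob top 140.93701278679254 1757
x edge -40 [-20.  -19.7 -19.6]
x edge -20 [-20.  -18.4 -18.3]
x edge 60 [-19.7 -19.4 -19.2]
x edge 80 [-19.4 -18.9 -18.5]
y edge -10 [-48.8 -48.5 -48.3]
y edge 10 [-49.  -48.6 -48.3]
y edge 30 [-49.3 -48.6 -48.6]
y edge 70 [-49.1 -48.5 -48.4]
coupon [([39.5, 48.5, 33.5], 0.91)]
clamp_foot []
magnet_square [([-52.6, 141.9, 34.8], 0.66)]
```

View pics/w7.png

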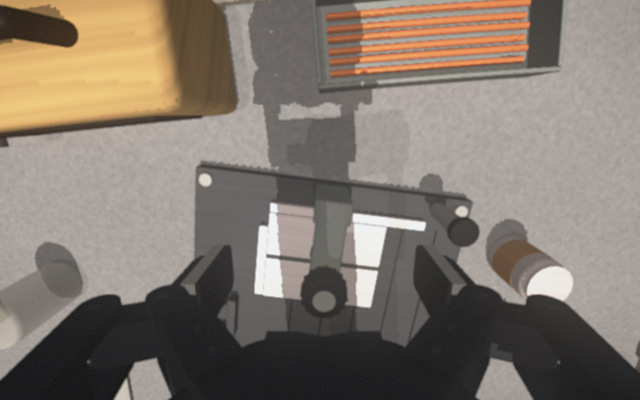

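The picture shows the knob at (323,290), lowered, with its top at 141 mm against 140 expected at the stop. The coupon, around (265–385, 205–305), is flush with both fences, with edges at -19.5 and -49. The gripper is clear, so I'll hand in.

```bash
python3 -c "
from plant import manip
print(manip.job_done())"
```

```text
the job is handed in; nothing more can be done
None
```

The coupon sits square and flush against both fences, the clamp knob is screwed down to its stop, the gripper is clear, and the job was handed in at about 30 s; I did not measure the foot's pressing force directly, and the hand-in returned no verdict.

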